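# Fit the spring stop bolt in the slotted guide rail

### The arm

A 6-joint arm with a two-finger parallel gripper is mounted at the origin on a cart in front of the work surface, level with it; the furniture and walls round the work are solid. World frame = base frame: x ahead of the robot, y to its left, z up, the work surface at z = 0. Lengths are in m, angles in rad, forces in N, time in s.
With the tool pointing down it reaches from about 0.325 to 1 m from the base axis. Payload 5.1 kg.
Tool frame: the origin (TCP) lies at the very end of the fingers, on their centre line; the grasp point (between the pads) lies 19 mm behind it (env.grip_depth is the distance from the TCP to the grasp point, in m); z points along the fingers, y is the line along which they close (so a half turn about z gives the same grasp; the last joint's range is limited). The gripper opens to 85 mm and grips with 20 to 120 N. Pads are 22 mm wide; open, the fingers measure 114 mm over their backs; the gripper's body (76 mm by 85 mm) begins 54 mm behind the grasp point. The pads swing forward as they close: fully open they stand 13 mm farther back than shut.
Start: joints at [1.081, 0.124, 1.65, -0, 1.367, -0.083], TCP at [0.257, 0.597, 0.231] pointing down, gripper open.
Joint ranges: [-2.61, 2.61], [-1.02, 2.33], [0.03, 2.71], [-1.35, 4.49], [0.32, 2.68], [-2.91, 2.91]. Speed limits (rad/s): [2.57, 2.57, 3.14, 3.14, 3.14, 3.14].

### API

Orientations are given as a unit quaternion [x, y, z, w].
In Python, from cell import env gives the robot as it stands.
- The arm moves only by the tool arm_command, never from a script. Its argument "motion" is one flat list of numbers, 5 for each row, row after row: the opening, from 0 (shut) to 1 (fully open), then the shift along the tool's x, y, z normalised to -1 to 1, where 1 is 15 cm, then the turn about the tool's z normalised to -1 to 1, where 1 is 180 degrees. In form: [grip, tx, ty, tz, turn, grip, tx, ty, tz, turn, ...]. A call has 1 to 20 rows; each row is the pose to reach, as a shift and turn from the pose commanded when the call began, along the tool's axes at that moment, turning the shorter way round; what a row does not reach only later rows make up. A row lasts 1/8 s, in which the tool goes at most 62.5 mm and 10.7 degrees, less where a joint would pass 70% of its speed; a pose out of reach is approached as far as the arm can. A call with a number of a shift or a turn outside -1 to 1 is refused whole. A call with a gripper value outside its range is refused whole. The fingers move at their own pace and stop on an object; "force" is the grip in N (left out, the last holds). Time passes only in rows, so rows that repeat a pose let the fingers close. It gives the time, the measured TCP pose, the force, the opening and the grip force at its end, in the units of the state.
- env.observe(): the state, without advancing time (a new reading comes with each control period).
- env.snapshot(name): name is "side" or "top" or "wrist"; returns a dict with "frame" (384x512x3 uint8, blue, green, red), "depth" (384x512 float32, m along the optical axis (not along the pixel's ray), 0 where there is no reading), "fov_y" (degrees; the focal length in pixels is half the picture's height over the tangent of half this angle, whatever the lens; pixels are square), "cx", "cy" (the principal point, pixels), "cam_to_world" (4x4, takes a point from camera to world coordinates). Camera axes: x right, y up, looking along -z (the intrinsics and any distortion apply to the point x, -y, -z); pixel columns grow to the right and rows downward; lengths in m; the calibration is good to about 2 mm. A picture is of the moment at which its call begins.
- env.job_done(): hands the job in; it is judged then, once.
Trained networks look in a picture, given as the dict that the camera call returned (one of the last four; its "shot" number tells which), for a name from the list of things; names that differ only in an ending like _2 or _b are one class to them, and where a whole thing is asked for, a point or a joint stands for the part that bears it (a point fixed in the world has none). Each returns a list of dicts, best first, with "p" (0 to 1); they miss things now and then, are a little off and sometimes report something else, mostly with a low value. They report only what shows in the picture. A call takes as long as a camera call.
- env.recognise(target, picture): "extent" ([centre column, centre row, width, height] in pixels, round what is visible of it).
- env.cut_out(target, picture): "pixels" (384x512 bool, what is visible of it) and "extent" ([centre column, centre row, width, height] in pixels, round what is visible of it).
- env.place_of(target, picture): "xy" ([column, row] in pixels: a listed point, or the origin of a listed thing).
The state is a dict: "clock": time; "joint_pos": joint angles; "qvel": joint speeds; "joint_efforts": joint torques, N m; "ee_pos": TCP position; "tcp_rot": TCP orientation; "ft_force": force on the tool from outside, world axes, zero at the start; "torque": the same for the moment, N m; "grip_width": opening from 0.0 (shut) to 1.0 (fully open); "finger_force": force on a finger pad.
Only numpy, scipy, OpenCV 4.12 (cv2) and the standard library are available. Lean on these libraries where they do the work, as an engineer would, in place of code of your own. Each camera call takes 0.05 s, during which the arm holds its last target. There are 200 camera calls.

### The job

Fit the pack-length stop to the slotted rail on the packing table: take the spring bolt from its stand, put its hammer head down into the slot near the rail's open end and, pressing against its spring, turn it a quarter turn so that the head catches under the lips. Then, still holding it pressed down, slide it gently along the rail towards the black end cap until it comes up against the stop hidden under the lips, and let go there so that the spring snaps the head up into its seat. Do not force anything (20 N on the rail in all, spring and push together, is too much) and leave the other things on the table where they are.

Things in the scene. Friction and masses are not known exactly. Their poses are not given: they have to be found in the camera images.
- stop_bolt: Spring clamp bolt, 82 mm tall, about 130 g, upright in its stand at the start. Origin: centre of the underside of its steel hammer head; z up along the shank. Head 34 (its x) x 18 (y) x 8 mm high. Shank 16 mm diameter, 26 mm black flange at z 47 to 51, black wing grip above. Half a turn makes no difference to it, and it may be turned either way.
- stop_bolt_wing (a point): Middle of the bolt's black wing grip, 66 mm above the bolt's origin. The wing is 38 (x) x 14 (y) x 32 mm high, in line with the head's long side; pinch it across its 14 mm, with 30 N or more so that it does not slip.
- stop_bolt_collar (a point): Underside of the steel spring collar when free, 9 mm above the bolt's origin: a disc round the shank, 34 mm diameter, 5 mm thick. Too wide for the slot, it stays on top of the rail and is pushed up the shank against a spring: 2 N at first, then 0.4 N per mm, solid after 16 mm. It is damped and creeps back softly.
- strut: Steel slotted rail fixed to the table, 240 (its x) x 46 (y) x 41 mm high, small lugs with screws at its foot. Origin: centre of its underside; x along the rail towards the black end cap, z up. A slot 22 mm wide, centred on y = 0, runs along its top. Channel inside 41 mm wide, floor at z = 3. Collar and head rub with 2 to 4 N when the bolt is slid along.
- strut_entry (a point): Point on the rail's top in the slot's centre line, 80 mm from the rail's middle towards the open end: put the head in here (within 20 mm), long side along the rail. The lips are 8 mm thick (z 33 to 41 of the rail), so the head turns under them with the bolt's origin at rail z = 17 to 23; let go there it is caught at z = 25.
- strut_seat_zone (a point): Point on the rail's top, 56 mm from its middle towards the cap. The hidden stop holds the turned bolt's axis somewhere within 40 mm of here along the rail, differently each time: it must be felt. Just before the stop the lips are only 4 mm thick: let go within 5 mm of it, the bolt rises to rail z = 29. The stop reaches down to z = 8: slide with the origin at z = 17 to 23.
- bolt_stand: White plastic stand fixed to the table, 50x34x30 mm, with a pocket in its top 38x22 mm and 8 mm deep (floor at z = 22) in which the head stands. Origin: centre of its underside.
- timer: Bystander: small flat white pocket timer, 70x66x21 mm. Origin: centre of its underside.
- tape_roll: Bystander: beige roll of tape lying flat, 103 across, 25 mm high. Origin: centre of its underside.
- sachet_0: Bystander: flat orange sachet, 150x98x11 mm. Origin: centre of its underside.
- marker: Bystander: black and white marker pen lying flat, 135 mm long. Origin: centre of its underside.

How it is judged:
On the way, in this order (a step that is already met when the one before it is completed fails the run):
1. near the open end, the head is under the lips and turned across the slot (angle between the x axis of stop_bolt and the x axis of strut, either way round above 1.27 rad and z of stop_bolt in the frame of strut between 0.002 and 0.027 m and x of stop_bolt in the frame of strut between -0.12 and -0.035 m and y of stop_bolt in the frame of strut between -0.005 and 0.005 m), for 0.2 s.
2. the head, still turned and under the lips, has been slid along the rail to the seat's part of it (angle between the x axis of stop_bolt and the x axis of strut, either way round above 1.27 rad and z of stop_bolt in the frame of strut between 0.002 and 0.027 m and x of stop_bolt in the frame of strut between -0.01 and 0.105 m and y of stop_bolt in the frame of strut between -0.005 and 0.005 m), for 0.05 s.
At the end, for the whole second after the job is handed in: The released bolt rests upright (0.1 rad) in the rail, 5 to 105 mm from its middle on the cap side and within 5 mm of the slot's centre line, head turned at least 73 degrees across the slot and sprung up into the recess: origin 27.4 to 31 mm above the rail's underside (angle between the x axis of stop_bolt and the x axis of strut, either way round above 1.27 rad and z of stop_bolt in the frame of strut between 0.0274 and 0.031 m and x of stop_bolt in the frame of strut between 0.005 and 0.105 m and angle between stop_bolt's own z axis and vertical below 0.1 rad and linear speed of stop_bolt below 0.02 m/s and contact force between stop_bolt and strut above 0.8 N and y of stop_bolt in the frame of strut between -0.005 and 0.005 m); the robot touches nothing.
It fails at once if the bolt is forced against the rail with more than 20 N (contact force between stop_bolt and strut above 20 N).
It fails at once if another thing on the table is moved by more than 30 mm (distance of any of timer, tape_roll, sachet_0, marker from where it was at the start of the episode above 0.03 m).
It also fails if it takes over 58 s, if anything falls off the work surface, if the arm or the gripper's body presses on something with over 40 N, if the wrist force passes 120 N, or if a joint passes its speed limit or range.

## Working session

There is one attempt and no reset: what is moved stays moved. The work goes in short steps, Python scripts to look and compute and a tool call to move; the robot and the scene stay as the last step left them, time stands still between calls to the robot, and variables do not carry over. Pictures are saved under pics/ and viewed, at most 10 in all, crops included, and the job is handed in when it is done.

Besides the shell and the picture viewer there is one more tool, called after "Emit:" as a command line: name --argument value ..., lists and objects as JSON in quotes. arm_command: Moves the arm, as the interface text tells. Its arguments: {"type":"object","properties":{"motion":{"type":"array","items":{"type":"number"}},"force":{"type":"number"}},"required":["motion"]}

```bash
ls; mkdir -p pics; cat > h.py <<'E'
import numpy as np, cv2
from cell import env
def ray(s,xy):
    f=s["frame"].shape[0]/2/np.tan(np.radians(s["fov_y"])/2)
    return np.array([(xy[0]-s["cx"])/f,-(xy[1]-s["cy"])/f,-1.0])
def at_z(s,xy,z):
    T=np.array(s["cam_to_world"]);d=T[:3,:3]@ray(s,xy);o=T[:3,3]
    return o+d*(z-o[2])/d[2]
def cloud(s,mask=None):
    D=s["depth"];f=D.shape[0]/2/np.tan(np.radians(s["fov_y"])/2)
    v,u=np.nonzero((D>0) if mask is None else (mask&(D>0)));d=D[v,u]
    P=np.stack([(u-s["cx"])/f*d,-(v-s["cy"])/f*d,-d],1);T=np.array(s["cam_to_world"])
    return P@T[:3,:3].T+T[:3,3]
E
python3 - <<'E'
from h import *
print(env.observe())
for n in("top","side"):
    s=env.snapshot(n);print(n,s.keys(),np.round(s["cam_to_world"],3).tolist(),s["fov_y"],s["cx"],s["cy"])
    cv2.imwrite(f"pics/{n}0.png",s["frame"])
    for t,z in(("stop_bolt",.022),("stop_bolt_wing",.088),("strut",0),("strut_entry",.041),("strut_seat_zone",.041),("bolt_stand",0),("timer",0),("tape_roll",0),("sachet_0",0),("marker",0)):
        for r in env.place_of(t,s)[:2]: print(t,np.round(r["xy"],1),round(r["p"],2),np.round(at_z(s,r["xy"],z),4))
E
```

```text
pics
{'clock': 0.0, 'joint_pos': array([ 1.08140065e+00,  1.24509883e-01,  1.65168167e+00, -1.96327756e-06,
        1.36748758e+00, -8.25706881e-02]), 'qvel': array([ 7.19433131e-04, -3.07643283e-04,  2.15418838e-05,  9.19048960e-04,
        7.35421366e-04, -1.54888249e-03]), 'joint_efforts': array([-1.87585923e-03, -4.23587036e+01, -3.65466392e+01, -1.30672943e-04,
        6.33180709e-03,  6.92621214e-07]), 'ee_pos': array([0.25692356, 0.59640292, 0.23004539]), 'tcp_rot': array([ 2.02012336e-01,  9.79382422e-01, -1.00113848e-03, -2.93376342e-04]), 'ft_force': array([ 0.88165116, -0.64884325, -0.02954858]), 'torque': array([ 0.01169206, -0.07737223, -0.00464623]), 'finger_force': 0.0, 'grip_width': 0.9975187751658863}
top dict_keys(['frame', 'depth', 'fov_y', 'cx', 'cy', 'cam_to_world', 'shot']) [[-0.027, 0.98, -0.196, 0.332], [-0.999, -0.031, -0.014, -0.383], [-0.02, 0.196, 0.98, 1.249], [0.0, 0.0, 0.0, 1.0]] 43.67323350087716 262.16785156843144 193.02756537816575
stop_bolt [284.8 222.9] 0.5 [ 0.4981 -0.4218  0.022 ]
stop_bolt_wing [285.1 219. ] 0.56 [ 0.4987 -0.4208  0.088 ]
stop_b
[... 708 characters left out ...]
, 0.653], [0.0, 0.0, 0.0, 1.0]] 49.44429215681429 246.90970906275905 194.89264891189302
stop_bolt [218.9 234.7] 0.57 [ 0.4993 -0.4252  0.022 ]
stop_bolt_wing [219.2 209.3] 0.95 [ 0.5031 -0.4193  0.088 ]
stop_bolt_wing [191. 179.] 0.25 [ 0.4525 -0.3176  0.088 ]
strut [225.7 188.5] 0.8 [ 0.5307 -0.2566  0.    ]
strut_entry [192.2 179.1] 0.75 [ 0.4538 -0.2604  0.041 ]
strut_seat_zone [246.8 167.5] 0.57 [ 0.5849 -0.2347  0.041 ]
bolt_stand [219.7 238.4] 0.81 [ 0.501  -0.4155  0.    ]
bolt_stand [168.2 249.3] 0.46 [ 0.3933 -0.4307  0.    ]
tape_roll [281.  246.9] 0.62 [ 0.6243 -0.4569  0.    ]
sachet_0 [309.  173.5] 0.79 [ 0.7435 -0.2284  0.    ]
marker [233.2 284.4] 0.6 [ 0.5151 -0.5364  0.    ]
```

```bash
python3 - <<'E'
import cv2
a=cv2.imread("pics/top0.png")[100:300,150:400];b=cv2.imread("pics/side0.png")[120:320,130:380]
cv2.imwrite("pics/c0.png",cv2.resize(cv2.vconcat([a,b]),None,fx=1.5,fy=1.5,interpolation=3) if 0 else cv2.resize(cv2.hconcat([a,b]),(800,320),interpolation=2))
from h import *
s=env.snapshot("top")
for t,lo,hi in(("strut",.036,.046),("stop_bolt",.06,.1),("bolt_stand",.024,.036)):
    r=env.cut_out(t,s)
    if not r: print(t,"none");continue
    P=cloud(s,r[0]["pixels"]);Q=P[(P[:,2]>lo)&(P[:,2]<hi)]
    print(t,r[0]["p"],len(P),len(Q),np.percentile(P[:,2],[5,50,95]).round(3))
    if len(Q)>5: 
        c,wh,a=cv2.minAreaRect((Q[:,:2]*1000).astype(np.float32));print(np.round(c,1),np.round(wh,1),a, Q.mean(0).round(4))
E
```

```text
strut 0.75 2081 850 [-0.     0.007  0.044]
[ 532.6 -245.9] [244.6  46.2] 7.322176456451416 [ 0.5315 -0.2469  0.0407]
stop_bolt 0.53 138 37 [0.033 0.1   0.107]
[ 492.2 -419.4] [22.5 27.3] 85.12212371826172 [ 0.4923 -0.4208  0.0805]
bolt_stand 0.57 711 238 [-0.001  0.022  0.027]
[ 613.4 -464.7] [100.   98.1] 23.578386306762695 [ 0.6148 -0.4661  0.0258]
```

View pics/c0.png

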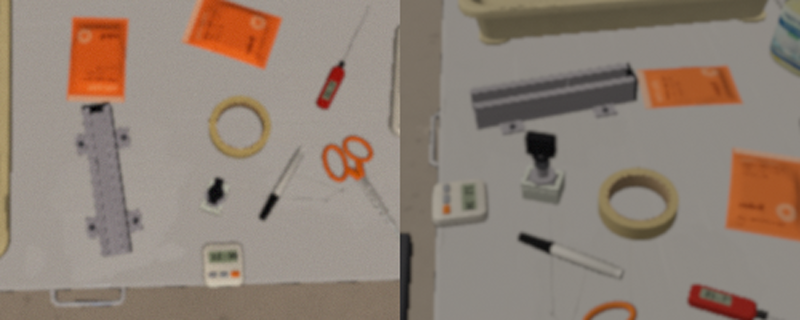

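Emit:
arm_command --motion '[1,-0.6,-0.8,0,0,1,-0.6,-0.8,0,0,1,-0.6,-0.8,0,0]'

```text
clock: 1.68
ee_pos: [0.2927, 0.4487, 0.2312]
tcp_rot: [0.203, 0.979, -0.0, 0.0]
ft_force: [-0.5, 0.3, -0.6]
grip_width: 0.999
finger_force: 0.0
```

Emit:
arm_command --motion '[1,-0.6,-0.8,0,0,1,-0.6,-0.8,0,0,1,-0.6,-0.8,0,0]'

```text
clock: 2.05
ee_pos: [0.3279, 0.303, 0.2314]
tcp_rot: [0.203, 0.979, 0.0, 0.0]
ft_force: [0.6, -0.3, -0.1]
grip_width: 0.996
finger_force: 0.0
```

Emit:
arm_command --motion '[1,-0.6,-0.8,0,0,1,-0.6,-0.8,0,0,1,-0.6,-0.8,0,0]'

```text
clock: 2.42
ee_pos: [0.3631, 0.1571, 0.2316]
tcp_rot: [0.204, 0.979, 0.0, 0.001]
ft_force: [0.6, 0.5, 0.3]
grip_width: 1.001
finger_force: 0.0
```

Emit:
arm_command --motion '[1,-0.6,-0.8,0,0,1,-0.6,-0.8,0,0,1,-0.6,-0.8,0,0]'

```text
clock: 2.8
ee_pos: [0.3982, 0.011, 0.2317]
tcp_rot: [0.204, 0.979, -0.0, 0.001]
ft_force: [-0.2, 0.8, -0.3]
grip_width: 0.998
finger_force: 0.0
```

Emit:
arm_command --motion '[1,-0.6,-0.8,0,0,1,-0.6,-0.8,0,0,1,-0.6,-0.8,0,0]'

```text
clock: 3.18
ee_pos: [0.4333, -0.135, 0.2316]
tcp_rot: [0.204, 0.979, -0.0, 0.0]
ft_force: [0.3, 0.9, -0.5]
grip_width: 1.002
finger_force: 0.0
```

Emit:
arm_command --motion '[1,-0.6,-0.8,0,0,1,-0.6,-0.8,0,0,1,-0.6,-0.8,0,0]'

```text
clock: 3.55
ee_pos: [0.4684, -0.2809, 0.2312]
tcp_rot: [0.203, 0.979, -0.0, -0.0]
ft_force: [0.3, 1.1, -0.4]
grip_width: 0.995
finger_force: 0.0
```

```bash
python3 - <<'E'
from h import *
s=env.snapshot("wrist");print(np.round(s["cam_to_world"],3).tolist())
cv2.imwrite("pics/w0.png",s["frame"])
for t,z in(("stop_bolt",.022),("stop_bolt_wing",.088),("strut",0),("strut_entry",.041),("strut_seat_zone",.041)):
    for r in env.place_of(t,s)[:2]: print(t,np.round(r["xy"],1),round(r["p"],2),np.round(at_z(s,r["xy"],z),4))
print(env.observe()["joint_pos"])
P=cloud(s)
for n,lo,hi in(("rail",.036,.046),("wing",.075,.09)):
    Q=P[(P[:,2]>lo)&(P[:,2]<hi)&(P[:,1]<-.15)]
    if n=="rail": Q=Q[Q[:,1]>-.34]
    if len(Q)>5:
        c,wh,a=cv2.minAreaRect((Q[:,:2]*1000).astype(np.float32));print(n,len(Q),np.round(c,1),np.round(wh,1),a,Q.mean(0).round(4))
E
```

```text
[[0.4, -0.872, -0.283, 0.395], [0.917, 0.38, 0.124, -0.25], [-0.0, -0.309, 0.951, 0.374], [0.0, 0.0, 0.0, 1.0]]
stop_bolt [152.7 231.7] 0.69 [ 0.4972 -0.4221  0.022 ]
stop_bolt_wing [136.2 260.8] 0.55 [ 0.4983 -0.4188  0.088 ]
strut [306.4 190.1] 0.65 [ 0.5283 -0.2443  0.    ]
strut_entry [272.  140.9] 0.69 [ 0.4527 -0.2577  0.041 ]
strut_seat_zone [334.6 246.1] 0.63 [ 0.5858 -0.2396  0.041 ]
strut_seat_zone [306.2 192.7] 0.2 [ 0.5162 -0.2461  0.041 ]
[-6.33134146e-01 -1.11597630e-01  1.88684610e+00  1.96003960e-04
  1.36659845e+00 -1.79804735e+00]
rail 4732 [ 533.7 -246.3] [244.4  46.1] 7.248291492462158 [ 0.5138 -0.2499  0.0413]
wing 162 [ 488.  -412.2] [20.5 10.2] 18.37118148803711 [ 0.4858 -0.4117  0.0826]
```

View pics/w0.png

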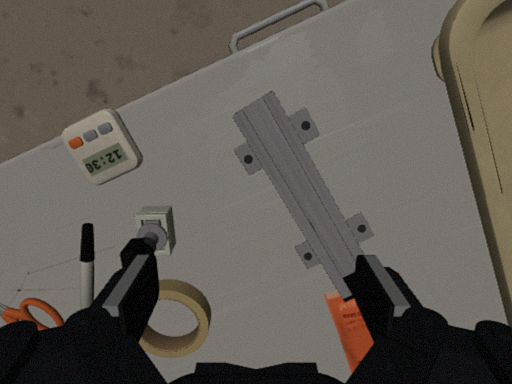

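Emit:
arm_command --motion '[1,-0.85,-0.77,0,0,1,-0.85,-0.77,0,0,1,-0.85,-0.77,0,0,1,-0.85,-0.77,0,0]'

```text
clock: 4.35
ee_pos: [0.5403, -0.4354, 0.2304]
tcp_rot: [0.202, 0.979, 0.0, -0.0]
ft_force: [-0.7, 0.1, 0.0]
grip_width: 1.001
finger_force: 0.0
```

```bash
python3 - <<'E'
from h import *
s=env.snapshot("wrist")
cv2.imwrite("pics/w1.png",s["frame"])
for t,z in(("stop_bolt",.022),("stop_bolt_wing",.088),("bolt_stand",0)):
    for r in env.place_of(t,s)[:2]: print(t,np.round(r["xy"],1),round(r["p"],2),np.round(at_z(s,r["xy"],z),4))
P=cloud(s);P=P[np.hypot(P[:,0]-.499,P[:,1]+.42)<.045]
for n,lo,hi in(("wingtop",.098,.11),("wing",.075,.11),("stand",.025,.034)):
    Q=P[(P[:,2]>lo)&(P[:,2]<hi)]
    if len(Q)>5:
        c,wh,a=cv2.minAreaRect((Q[:,:2]*1000).astype(np.float32));print(n,len(Q),np.round(c,1),np.round(wh,1),a,Q.mean(0).round(4))
E
```

```text
stop_bolt [255.6 119.8] 0.76 [ 0.501  -0.4195  0.022 ]
stop_bolt [172.6 170.4] 0.36 [ 0.5145 -0.5218  0.022 ]
stop_bolt_wing [256.7 127.7] 0.68 [ 0.5008 -0.4184  0.088 ]
bolt_stand [251.4 113.5] 0.71 [ 0.4952 -0.422   0.    ]
bolt_stand [480.2 243.5] 0.52 [ 0.7474 -0.2288  0.    ]
wingtop 837 [ 499.  -420.5] [14. 38.] 69.23760223388672 [ 0.4983 -0.4202  0.1038]
wing 860 [ 499.  -420.5] [14. 38.] 69.23760223388672 [ 0.4978 -0.4201  0.1034]
stand 587 [ 499.1 -420.7] [34.  50.1] 68.40174102783203 [ 0.4935 -0.4182  0.0302]
```

View pics/w1.png

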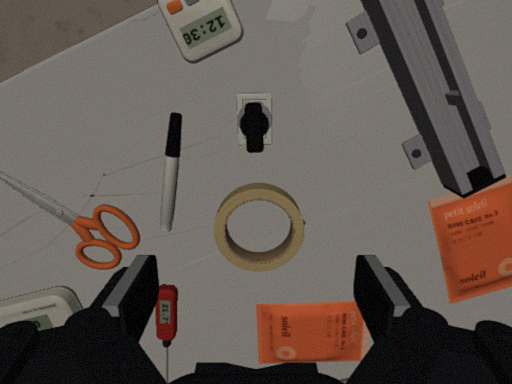

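Emit:
arm_command --motion '[1,0.29,-0.017,0.33,-0.013,1,0.29,-0.017,0.33,-0.013,1,0.29,-0.017,0.33,-0.013]' --force 50

```text
clock: 4.92
ee_pos: [0.4989, -0.4189, 0.1828]
tcp_rot: [0.182, 0.983, -0.0, 0.001]
ft_force: [0.3, -0.8, 1.5]
grip_width: 0.998
finger_force: 0.0
```

```bash
cat >> h.py <<'E'
from scipy.spatial.transform import Rotation as Rn
def yaw(): # direction of tool x, y in world
    R=Rn.from_quat(env.observe()["tcp_rot"]).as_matrix();return R
def norm(dw):
    return np.round(yaw().T@np.array(dw)/.15,4)
def deg():
    R=yaw();return np.degrees(np.arctan2(R[1,1],R[0,1]))
E
python3 - <<'E'
from h import *
o=env.observe();print(o["ee_pos"],deg(),norm(np.array([.499,-.4205,.077])-o["ee_pos"]))
s=env.snapshot("wrist");P=cloud(s);P=P[np.hypot(P[:,0]-.499,P[:,1]+.42)<.035];Q=P[(P[:,2]>.098)&(P[:,2]<.11)]
c,wh,a=cv2.minAreaRect((Q[:,:2]*1000).astype(np.float32));print(len(Q),c,wh,a)
E
```

```text
[ 0.49890292 -0.41890942  0.18279915] 69.05988848897121 [-0.0034 -0.0094  0.7053]
1002 (498.3612976074219, -420.6583557128906) (13.398127555847168, 37.4583740234375) 69.31941986083984
```

Emit:
arm_command --motion '[1,-0.002,-0.011,0.35,0,1,-0.002,-0.011,0.6,0,1,-0.002,-0.011,0.705,0,1,-0.002,-0.011,0.705,0,0,-0.002,-0.011,0.705,0,0,-0.002,-0.011,0.705,0,0,-0.002,-0.011,0.705,0,0,-0.002,-0.011,0.705,0,0,-0.002,-0.011,0.705,0,0,-0.002,-0.011,0.705,0]' --force 50

```text
clock: 6.22
ee_pos: [0.4985, -0.4216, 0.0767]
tcp_rot: [0.182, 0.983, -0.0, 0.0]
ft_force: [-1.3, 0.1, 3.3]
grip_width: 0.157
finger_force: 52.1
```

Emit:
arm_command --motion '[0,0,0,-0.35,0,0,0,0,-0.6,-0.05,0,0,0,-0.6,-0.1,0,0,0,-0.6,-0.156,0,0,0,-0.6,-0.156,0,0,0,-0.6,-0.156]'

```text
clock: 6.98
ee_pos: [0.4981, -0.421, 0.1653]
tcp_rot: [-0.061, 0.998, 0.0, -0.0]
ft_force: [-0.1, 0.3, -1.5]
grip_width: 0.155
finger_force: 51.5
```

```bash
python3 - <<'E'
from h import *
o=env.observe();print(o["ee_pos"],deg(),o["ft_force"],norm(np.array([.4541,-.2563,.167])-o["ee_pos"]))
E
```

```text
[ 0.49814405 -0.42100684  0.16531383] 96.9715432820577 [-0.08085355  0.2988192  -1.49889652] [ 0.1582  1.1256 -0.0101]
```

Emit:
arm_command --motion '[0,0.158,0.95,0,0,0,0.158,0.95,0,0,0,0.158,0.95,0,0]'

```text
clock: 7.35
ee_pos: [0.456, -0.28, 0.1651]
tcp_rot: [-0.062, 0.998, 0.001, -0.001]
ft_force: [0.1, 0.1, -1.4]
grip_width: 0.15
finger_force: 51.5
```

Emit:
arm_command --motion '[0,0,0.176,0.3,-0.002,0,0,0.176,0.3,-0.002,0,0,0.176,0.3,-0.002]'

```text
clock: 7.72
ee_pos: [0.4548, -0.2578, 0.1222]
tcp_rot: [-0.065, 0.998, -0.001, 0.001]
ft_force: [0.2, -0.3, -0.3]
grip_width: 0.151
finger_force: 51.5
```

```bash
python3 - <<'E'
from h import *
o=env.observe();print(o["ee_pos"],deg(),o["ft_force"],o["joint_pos"][5])
s=env.snapshot("wrist");cv2.imwrite("pics/w2.png",s["frame"]);P=cloud(s)
d=np.array([np.cos(.1265),np.sin(.1265)]);n=np.array([-d[1],d[0]])
X=(P[:,:2]-[.5335,-.2462])
Q=P[(P[:,2]>.037)&(P[:,2]<.046)&(abs(X@n)<.04)&(abs(X@d)<.14)]
c,wh,a=cv2.minAreaRect((Q[:,:2]*1000).astype(np.float32));print(len(Q),c,wh,a)
# edges in rail lateral per longitudinal bin
for lo in(-.12,-.09,-.06,-.03,0.,.03):
    q=(Q[:,:2]-[.5335,-.2462]);m=(q@d>lo)&(q@d<lo+.03);l=np.sort(q[m]@n)
    if len(l)>30:
        g=np.diff(l);i=np.where((l[:-1]>-.02)&(l[:-1]<.02))[0];j=i[np.argmax(g[i])];print(lo,len(l),np.round([l[0],l[j],l[j+1],l[-1]],4))
for t in("stop_bolt","stop_bolt_wing"):
    print(t,[(r["xy"],r["p"]) for r in env.place_of(t,s)[:1]])
B=cloud(s);B=B[(np.hypot(*(B[:,:2]-o["ee_pos"][:2]).T)<.03)&(B[:,2]<o["ee_pos"][2]-.005)&(B[:,2]>.043)]
q=B[:,:2]-o["ee_pos"][:2]
for z in np.arange(.06,.13,.006):
    m=abs(B[:,2]-z)<.003
    if m.sum()>8: print(round(z,3),m.sum(),np.round([ (q[m]@n).min(),(q[m]@n).max(),(q[m]@d).min(),(q[m]@d).max()],4))
E
```

```text
[ 0.45481367 -0.25781847  0.12223076] 97.4276242728437 [ 0.15573972 -0.26897711 -0.34144761] -2.3184359274271396
3424 (505.808349609375, -249.61135864257812) (188.2375030517578, 46.072444915771484) 7.3019914627075195
-0.12 1539 [-0.023  -0.0109  0.011   0.0231]
-0.09 859 [-0.0229 -0.011   0.0111  0.023 ]
-0.06 190 [-0.023  -0.0195  0.0154  0.0229]
0.03 582 [-0.0216 -0.0114  0.011   0.0172]
stop_bolt [([258.6, 218.6], 0.68)]
stop_bolt_wing [([257.6, 272.1], 0.65)]
0.072 115 [-0.0094  0.008  -0.0164 -0.0124]
0.078 295 [-0.0169  0.0162 -0.0162  0.0077]
0.084 1135 [-0.0169  0.0161 -0.0159  0.0102]
0.09 58 [-0.0054  0.0041 -0.0075 -0.0052]
0.102 22 [-0.0099  0.0093 -0.0055 -0.0017]
0.114 9 [-0.01    0.0098 -0.0098 -0.007 ]
```

View pics/w2.png

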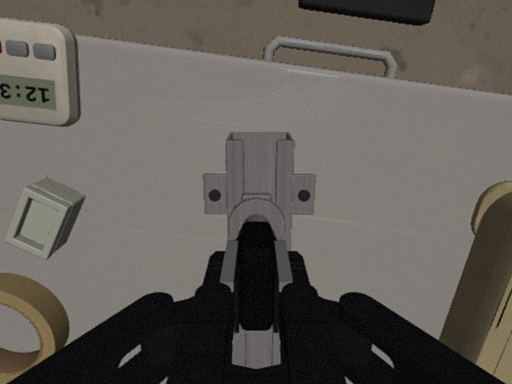

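```bash
cat >> h.py <<'E'
C=np.array([.5335,-.2462]);d=np.array([np.cos(.1268),np.sin(.1268)]);n=np.array([-d[1],d[0]])
def railpos():
    o=env.observe();q=o["ee_pos"][:2]-C
    print("x %.4f y %.4f z %.4f"%(q@d,q@n,o["ee_pos"][2]),"deg",round(deg()-np.degrees(.1268),2),"F rail",np.round([o["ft_force"][:2]@d,o["ft_force"][:2]@n,o["ft_force"][2]],2))
E
python3 - <<'E'
from h import *
railpos()
s=env.snapshot("wrist");o=env.observe()
railpos();B=cloud(s);B=B[(np.hypot(*(B[:,:2]-o["ee_pos"][:2]).T)<.03)&(B[:,2]<.09)&(B[:,2]>.074)];q=B[:,:2]-C
print((q@n).min(),(q@n).max(),(q@d).min())
E
```

```text
x -0.0791 y -0.0022 z 0.1231 deg 90.14 F rail [-0.14  0.67 -1.73]
x -0.0793 y -0.0019 z 0.1228 deg 90.14 F rail [-0.17  0.15 -0.84]
-0.01907512772495028 0.013875718051900859 -0.09549582465126877
```

Emit:
arm_command --motion '[0,0,0.016,0.1,-0.001,0,0,0.016,0.1,-0.001,0,0,0.016,0.16,-0.001,0,0,0.016,0.19,-0.001,0,0,0.016,0.21,-0.001,0,0,0.016,0.21,-0.001]'

```text
clock: 8.68
ee_pos: [0.4535, -0.2541, 0.0893]
tcp_rot: [-0.067, 0.998, 0.0, -0.0]
ft_force: [0.8, -1.2, -1.2]
grip_width: 0.154
finger_force: 51.5
```

```bash
python3 - <<'E'
from h import *
railpos()
E
```

```text
x -0.0803 y 0.0022 z 0.0893 deg 90.39 F rail [ 0.6  -1.33 -1.2 ]
```

```bash
python3 - <<'E'
from h import *
s=env.snapshot("wrist");o=env.observe()
railpos();B=cloud(s);q=B[:,:2]-C
m=(np.hypot(*(B[:,:2]-o["ee_pos"][:2]).T)<.03)&(B[:,2]<.06)&(B[:,2]>.045)
print((q@n)[m].min(),(q@n)[m].max(),(q@d)[m].min(),np.percentile(B[m,2],[2,50,98]))
m=(B[:,2]>.037)&(B[:,2]<.044)&(abs(q@n)<.03)&(q@d>-.121)&(q@d<-.10);l=np.sort((q@n)[m]);g=np.diff(l);i=np.where(abs(l[:-1])<.02)[0];j=i[np.argmax(g[i])];print(l[0],l[j],l[j+1],l[-1])
railpos()
E
```

```text
x -0.0802 y 0.0021 z 0.0896 deg 90.39 F rail [-0.77  1.19 -1.05]
-0.014602589720736019 0.018468573283387305 -0.09650516224909812 [0.04642582 0.0488112  0.05642839]
-0.02292015921020572 -0.010789871859598671 0.011086644726402892 0.023168621905163635
x -0.0802 y 0.0021 z 0.0896 deg 90.39 F rail [-0.77  1.19 -1.05]
```

Emit:
arm_command --motion '[0,0,-0.012,0,0.002,0,0,-0.012,0,0.002,0,0,-0.012,0,0.002]'

```text
clock: 9.1
ee_pos: [0.454, -0.2561, 0.0897]
tcp_rot: [-0.064, 0.998, -0.0, 0.0]
ft_force: [-0.5, -0.1, -0.5]
grip_width: 0.157
finger_force: 51.5
```

```bash
python3 - <<'E'
from h import *
railpos()
E
```

```text
x -0.0802 y 0.0002 z 0.0897 deg 90.02 F rail [-0.49 -0.02 -0.5 ]
```

Emit:
arm_command --motion '[0,0,0,0.03,0,0,0,0,0.05,0,0,0,0,0.065,0,0,0,0,0.08,0,0,0,0,0.09,0,0,0,0,0.098,0,0,0,0,0.098,0]'

```text
clock: 9.98
ee_pos: [0.4545, -0.2563, 0.0755]
tcp_rot: [-0.064, 0.998, -0.0, 0.001]
ft_force: [0.3, 1.0, 5.4]
grip_width: 0.151
finger_force: 52.4
```

```bash
python3 - <<'E'
from h import *
railpos()
E
```

```text
x -0.0797 y -0.0000 z 0.0755 deg 90.03 F rail [0.38 0.93 5.41]
```

Emit:
arm_command --motion '[0,0,0,0,0.05,0,0,0,0,0.1,0,0,0,0,0.15,0,0,0,0,0.2,0,0,0,0,0.25,0,0,0,0,0.3,0,0,0,0,0.35,0,0,0,0,0.4,0,0,0,0,0.45,0,0,0,0,0.5,0,0,0,0,0.5,0,0,0,0,0.5]'

```text
clock: 11.48
ee_pos: [0.4536, -0.2561, 0.0751]
tcp_rot: [0.661, 0.751, -0.0, -0.0]
ft_force: [-0.8, 0.9, 5.4]
grip_width: 0.155
finger_force: 52.5
```

```bash
python3 - <<'E'
from h import *
railpos()
s=env.snapshot("side");cv2.imwrite("pics/s1.png",cv2.resize(s["frame"][100:240,120:310],None,fx=3,fy=3,interpolation=2))
s=env.snapshot("wrist");o=env.observe()
B=cloud(s);q=B[:,:2]-C
m=(np.hypot(*(B[:,:2]-o["ee_pos"][:2]).T)<.03)&(B[:,2]<.055)&(B[:,2]>.0435)
print((q@n)[m].min(),(q@n)[m].max(),(q@d)[m].min(),(q@d)[m].max(),np.percentile(B[m,2],[2,50,98]))
railpos()
E
```

```text
x -0.0805 y 0.0003 z 0.0751 deg 0.03 F rail [-0.69  0.96  5.44]
-0.005418360008810731 0.01568674510161093 -0.09824434098895792 -0.06514044212528255 [0.04444956 0.04627064 0.04788986]
x -0.0805 y 0.0003 z 0.0751 deg 0.04 F rail [-2.46 -0.42  6.22]
```

View pics/s1.png

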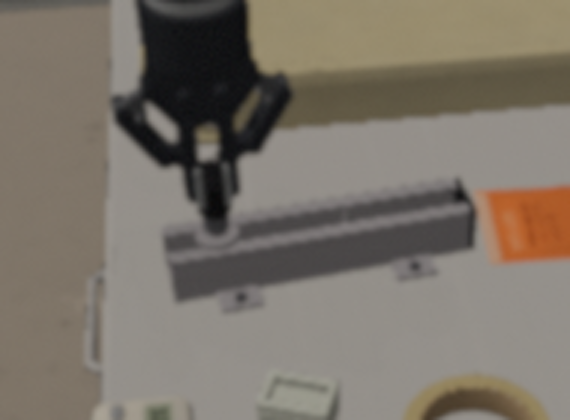

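Emit:
arm_command --motion '[0,0,0.04,0,0,0,0,0.08,0,0,0,0,0.12,0,0,0,0,0.17,0,0,0,0,0.22,0,0,0,0,0.27,0,0,0,0,0.32,0,0,0,0,0.37,0,0,0,0,0.42,0,0,0,0,0.46,0,0,0,0,0.5,0,0,0,0,0.5,0,0]'

```text
clock: 13.08
ee_pos: [0.5282, -0.2466, 0.075]
tcp_rot: [0.661, 0.751, -0.0, -0.0]
ft_force: [-1.2, -0.1, 5.4]
grip_width: 0.151
finger_force: 52.4
```

```bash
python3 - <<'E'
from h import *
railpos()
E
```

```text
x -0.0053 y 0.0003 z 0.0750 deg 0.04 F rail [-1.18  0.08  5.37]
```

Emit:
arm_command --motion '[0,0,0.02,0,0,0,0,0.04,0,0,0,0,0.06,0,0,0,0,0.08,0,0,0,0,0.1,0,0,0,0,0.12,0,0,0,0,0.12,0,0]'

```text
clock: 13.95
ee_pos: [0.5456, -0.2443, 0.075]
tcp_rot: [0.661, 0.751, -0.001, -0.001]
ft_force: [-3.5, 0.2, 5.8]
grip_width: 0.151
finger_force: 52.4
```

```bash
python3 - <<'E'
from h import *
railpos()
s=env.snapshot("side")
for z in(.02,.035,.041):
    q=at_z(s,(235,171),z)[:2]-C;print(z,q@d,q@n)
E
```

```text
x 0.0122 y 0.0003 z 0.0750 deg 0.05 F rail [-3.5   0.64  5.79]
0.02 0.028159868370860104 0.02506237636567452
0.035 0.023681208110840322 0.006610106000102774
0.041 0.021889744006832308 -0.000770802146126002
```

Emit:
arm_command --motion '[0,0,0.01,0,0,0,0,0.02,0,0,0,0,0.03,0,0,0,0,0.03,0,0]'

```text
clock: 14.5
ee_pos: [0.5493, -0.2439, 0.0749]
tcp_rot: [0.661, 0.751, -0.001, -0.001]
ft_force: [-5.1, -0.3, 7.0]
grip_width: 0.155
finger_force: 52.6
```

Emit:
arm_command --motion '[0,0,0.01,0,0,0,0,0.02,0,0,0,0,0.02,0,0]'

```text
clock: 14.88
ee_pos: [0.5501, -0.2439, 0.0749]
tcp_rot: [0.66, 0.751, -0.003, -0.004]
ft_force: [-11.3, -1.6, 12.2]
grip_width: 0.152
finger_force: 53.4
```

Emit:
arm_command --motion '[0,0,-0.015,0,0,0,0,-0.015,0,0]'

```text
clock: 15.12
ee_pos: [0.5496, -0.2439, 0.0749]
tcp_rot: [0.661, 0.751, -0.002, -0.002]
ft_force: [-5.4, -0.4, 6.7]
grip_width: 0.152
finger_force: 52.6
```

```bash
python3 - <<'E'
from h import *
railpos()
E
```

```text
x 0.0162 y 0.0003 z 0.0749 deg 0.03 F rail [-5.38  0.28  6.74]
```

Emit:
arm_command --motion '[0,0,0,-0.01,0,0,0,0,-0.02,0,0,0,0,-0.03,0,0,0,0,-0.04,0,0,0,0,-0.04,0]'

```text
clock: 15.75
ee_pos: [0.5495, -0.2437, 0.0794]
tcp_rot: [0.661, 0.751, -0.001, -0.002]
ft_force: [-4.6, -3.0, 1.0]
grip_width: 0.158
finger_force: 51.6
```

```bash
python3 - <<'E'
from h import *
railpos()
E
```

```text
x 0.0162 y 0.0005 z 0.0794 deg 0.05 F rail [-4.96 -2.34  1.03]
```

Emit:
arm_command --motion '[0,0,0,-0.01,0,0,0,0,-0.01,0]'

```text
clock: 16.0
ee_pos: [0.5495, -0.2436, 0.0808]
tcp_rot: [0.661, 0.751, -0.001, -0.002]
ft_force: [-5.3, -1.7, 0.9]
grip_width: 0.151
finger_force: 51.6
```

```bash
python3 - <<'E'
from h import *
railpos()
s=env.snapshot("top")
cv2.imwrite("pics/t1.png",cv2.resize(s["frame"][140:280,150:300],None,fx=4,fy=4,interpolation=2))
E
```

```text
x 0.0162 y 0.0005 z 0.0808 deg 0.04 F rail [-5.45 -1.02  0.91]
```

Emit:
arm_command --motion '[0,0,0,-0.01,0,0,0,0,-0.01,0,0,0,0,-0.01,0]'

```text
clock: 16.42
ee_pos: [0.5495, -0.2435, 0.0823]
tcp_rot: [0.661, 0.751, -0.001, -0.002]
ft_force: [-4.6, -2.8, 0.8]
grip_width: 0.155
finger_force: 51.5
```

Emit:
arm_command --motion '[0,0,0,-0.01,0,0,0,0,-0.01,0,0,0,0,-0.01,0]'

```text
clock: 16.8
ee_pos: [0.5494, -0.2435, 0.0835]
tcp_rot: [0.661, 0.751, -0.001, -0.002]
ft_force: [-4.7, -3.2, -0.9]
grip_width: 0.156
finger_force: 51.6
```

Emit:
arm_command --motion '[0,0,-0.006,0,0,0,0,-0.006,0,0,0.6,0,-0.006,0,0,0.6,0,-0.006,0,0,0.6,0,-0.006,0,0,0.6,0,-0.006,0,0]'

```text
clock: 17.55
ee_pos: [0.5509, -0.2436, 0.0859]
tcp_rot: [0.661, 0.751, 0.0, 0.0]
ft_force: [0.4, 0.2, -0.1]
grip_width: 0.604
finger_force: 0.0
```

Emit:
arm_command --motion '[0.6,0,0,-0.2,0,0.6,0,0,-0.5,0,0.6,0,0,-0.8,0,0.6,0,0,-0.8,0]'

```text
clock: 18.05
ee_pos: [0.553, -0.2449, 0.2113]
tcp_rot: [0.661, 0.751, 0.001, 0.005]
ft_force: [0.6, -0.9, -0.4]
grip_width: 0.592
finger_force: 0.0
```

```bash
python3 - <<'E'
from h import *
railpos()
s=env.snapshot("wrist");cv2.imwrite("pics/w3.png",s["frame"]);B=cloud(s);q=B[:,:2]-C;x,y,z=q@d,q@n,B[:,2]
m=(abs(x-.0165)<.03)&(abs(y)<.035)
w=m&(z>.098)&(z<.125);print("wing top",np.median(z[w]),w.sum())
w&=z>np.median(z[w])-.003;print(cv2.minAreaRect((np.c_[x,y][w]*1000).astype(np.float32)))
f=m&(z>.073)&(z<.088);print("flange z",np.median(z[f]),f.sum())
t=(abs(y)>.012)&(abs(y)<.022)&(abs(x)<.1)&(z>.03)&(z<.05)&~m;print("rail top",np.median(z[t]))
E
```

```text
x 0.0195 y -0.0012 z 0.2113 deg 0.03 F rail [ 0.45 -0.96 -0.39]
wing top 0.11097400669405665 890
((14.469511032104492, -0.8026580810546875), (37.34912109375, 13.115750312805176), 89.95913696289062)
flange z 0.08049711491955136 237
rail top 0.041396371710413604
```

View pics/w3.png

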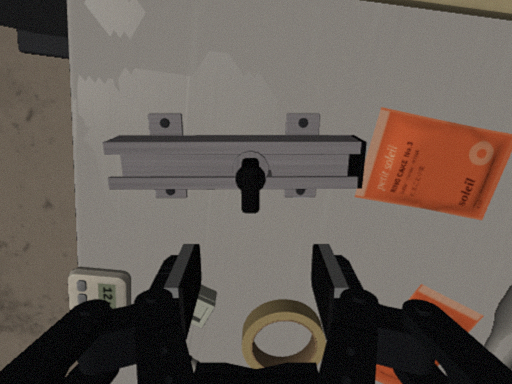

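```bash
python3 -c "
from cell import env
print(env.job_done())"
```

```text
the job is handed in; nothing more can be done
None
```

The job is handed in: the bolt is seated in the rail against the hidden stop, about 15 mm from the rail's middle on the cap side, with its head turned across the slot and its origin at about 29 mm, released and clear of the gripper; no verdict came back.

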